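Hang the passed coin return bracket on the green hook, tag outward

ROBOT

A 6-joint arm with a two-finger parallel gripper is mounted at the origin on the work surface. World frame = base frame: x ahead of the robot, y to its left, z up, the work surface at z = 0. Lengths are in mm, angles in rad, forces in N, time in s.
With the tool pointing down it reaches from about 350 to 975 mm from the base axis. Payload 7.1 kg.
Tool frame: the origin (TCP) lies at the very end of the fingers, on their centre line; the grasp point (between the pads) lies 19 mm behind it; z points along the fingers, y is the line along which they close (so a half turn about z gives the same grasp; the last joint's range is limited). The gripper opens to 88 mm and grips with 3 to 60 N. Pads are 20 mm wide; open, the fingers measure 115 mm over their backs; the gripper's body (75 mm by 178 mm) begins 61 mm behind the grasp point.
Start: joints at [1.121, 0.423, 1.63, -0, 1.089, -0.019], TCP at [260.966, 567.892, 183.275] pointing down, gripper open.
Joint ranges: [-3, 3], [-0.9, 2.11], [0.09, 2.58], [-1.31, 4.45], [0.11, 2.69], [-2.54, 2.54]. Speed limits (rad/s): [2.39, 2.39, 3.01, 3.14, 3.14, 3.14].

INTERFACE

Orientations are given as a rotation vector (axis times angle).
In Python, from workcell import get_obs, get_image, job, models gives the robot as it stands.
- The arm moves only by the tool jog_arm, never from a script. Its argument "increments" is one flat list of numbers, 7 for each row, row after row: the turn, a rotation vector about the tool's x, y, z in degrees, then the shift along the tool's x, y, z in mm, then the opening in per cent of the stroke, from 0 (shut) to 100 (fully open). A call has 1 to 12 rows; each row shifts and turns the commanded pose from where the row before left it, along the tool's axes as they then stand; what a row does not reach is not made up. A row lasts 1/8 s, in which the tool goes at most 62.5 mm and 10.7 degrees, less where a joint would pass 70% of its speed; a pose out of reach is approached as far as the arm can. A call is refused whole if a number of a shift passes 62.5 or a number of a turn 10.7, either way. A call with a gripper value outside its range is refused whole. The fingers move at their own pace and stop on an object; the grip force is fixed at half the most. Time passes only in rows, so rows that do not move let the fingers close. It gives the time, the measured TCP pose, the force, the opening and the grip force at its end, in the units of the state.
- get_obs(): the state, without advancing time (a new reading comes with each control period).
- get_image(name): name is "scene" or "top"; returns a dict with "pixels" (384x512x3 uint8, blue, green, red), "depth" (384x512 float32, mm along the optical axis (not along the pixel's ray), 0 where there is no reading), "fx", "fy", "cx", "cy" (pixels), "cam_to_world" (4x4, takes a point from camera to world coordinates). Camera axes: x right, y up, looking along -z (the intrinsics and any distortion apply to the point x, -y, -z); pixel columns grow to the right and rows downward; lengths in mm; the calibration is good to about 2 mm. A picture is of the moment at which its call begins.
- job.close_job(): hands the job in; it is judged then, once.
Trained networks look in the newest picture that a camera, given by its name, has taken for a name from the list of things; names that differ only in an ending like _2 or _b are one class to them, and where a whole thing is asked for, a point or a joint stands for the part that bears it (a point fixed in the world has none). Each returns a list of dicts, best first, with "p" (0 to 1); they miss things now and then, are a little off and sometimes report something else, mostly with a low value. They report only what shows in the picture. A call takes as long as a camera call. They do not tell look-alikes from the thing itself.
- models.look_for(target, camera): "centre" ([x, y, z] in mm, in world coordinates, good to about 4 mm: the middle of the surface that is visible of it).
- models.regions_of(target, camera): "region" (384x512 bool, what is visible of it).
The state is a dict: "t": time; "qpos": joint angles; "qvel": joint speeds; "joint_torque": joint torques, N m; "ee_pos": TCP position; "orientation": TCP orientation; "ft_force": force on the tool from outside, world axes, zero at the start; "moment": the same for the moment, N m; "width": finger opening in mm; "grasp_force": force on a finger pad.
Only numpy, scipy, OpenCV 4.12 (cv2) and the standard library are available. Lean on these libraries where they do the work, as an engineer would, in place of code of your own. Each camera call takes 0.05 s, during which the arm holds its last target. There are 200 camera calls.

TASK

The chrome coin return bracket leaning face-in against the walnut box has passed inspection. Hang it by its round button hole on the hook with the green strap, its cup and green-tagged face outward, away from the board, so that it hangs straight down, behind the hook's upturned tip. Leave the lockdown bar, score reel and tilt bob where they are and the walnut box shut.

Things in the scene. Friction and masses are not known exactly. Their poses are not given: they have to be found in the camera images.
- bracket_mid (a point): middle of the plate of the loose chrome coin return bracket (0.18-0.36 kg): plate 60 wide x 132 tall x 4 thick, an open cup at its foot. Bracket axes: z from foot up the plate, y across its width, -x out of its marked face (round green tag, 28 diameter), the cup's side. This point is mid-thickness, mid-width, 66 above the foot. Starts tipped 50 degrees forward from upright, this point 76 up
- bracket_cup (a point): centre of the bracket's cup, 23 out (-x) from the plate's mid-plane, 15 above the foot; same axes. Cup: 60 wide, open on top, floor 4 thick flush with the plate's lower end, front 44 out from the plate's mid-plane, side cheeks 4 thick and 30 tall flush with the plate's side edges, front lip 14 tall. Set on its foot the bracket stands by itself; tipped back over about 10 degrees it falls
- bracket_hole (a point): centre of the bracket's round hole, 24 diameter, through the plate, 112 above the foot; same axes
- bracket_lip (a point): middle of the outer side of the cup's front lip, 44 out (-x) from the plate's mid-plane, 7 above the foot. At the start the bracket rests on the ledge on the cup's lower front edge, and its marked face, turned down, leans on the box lid's front edge 101 above the foot
- board: upright perforated brown board, fixed, 290 wide x 275 high x 12 thick, on a low timber foot that stands 3 out in front. Origin at the middle of its lower edge; z up, y along its width, -x out of its front face, where the hooks are
- green_hook_root (a point): root of the hook on the green strap (30 wide, 2 thick, folded over the board's top edge): on the rod's axis at the board's front face, 215 above the ledge; axes as the board's, -x straight out. Steel rod of 7 diameter, level for 34 straight out, then rising at 45 degrees to end (rod axis, round end) 44 out and 10 up. A bracket hung on it has its hole centre 8.5 below this point
- red_hook_root (a point): the same on the identical hook with the red strap, for rejects, 130 from the green one along the board; it stays empty
- coin_box: walnut box, fixed, with a closed hinged lid: 150 (along its x) x 240 (along its y) x 97 high with the lid; origin at the centre of its underside; the bracket leans on its -x side, the hinge is on its +x side
- coin_box_lid (a joint): hinge of the walnut box's lid, 0 when shut, grows as it opens
- lockdown_bar: bent end piece of a steel lockdown bar, loose, 240 long (along its x) plus a kinked end of 50 rising at its +x end, 45 wide, 30 high; origin under its middle
- score_reel: blue plastic score reel wheel lying flat, loose, 92 diameter, 30 high; origin at the centre of its underside
- tilt_bob: pewter-grey zinc tilt bob standing on its flat end, loose, 32 diameter, 60 high; origin at the centre of its underside
Mind the look-alikes: they are no part of the job. There is more than one size of the part that bears bracket_mid; the job needs the middle-sized.

How it is judged (in metres and radians):
At the end, for the whole second after the job is handed in: The bracket hangs at rest, released, on the green hook: hole centre within 12 mm sideways of the rod, 0 to 16 mm below its axis, under 39 mm out from the board; cup lip over 35 mm out from the board (marked face outward); square to the board within 0.5 rad, plate upright within 0.3 rad (x of bracket_hole in the frame of green_hook_root between -0.039 and 0 m and y of bracket_hole in the frame of green_hook_root between -0.012 and 0.012 m and z of bracket_hole in the frame of green_hook_root between -0.016 and 0 m and x of bracket_lip in the frame of green_hook_root below -0.035 m and angle between the x axis of bracket_mid and the x axis of green_hook_root, either way round below 0.5 rad and angle between bracket_mid's own z axis and vertical below 0.3 rad and linear speed of bracket below 0.03 m/s and contact force between the fingers and bracket below 0.1 N); the robot touches nothing.
It fails at once if the lockdown bar is moved more than 30 mm (distance of lockdown_bar from where it was at the start of the episode above 0.03 m).
It fails at once if the score reel is moved more than 30 mm (distance of score_reel from where it was at the start of the episode above 0.03 m).
It fails at once if the tilt bob is moved more than 30 mm or knocked over (distance of tilt_bob from where it was at the start of the episode above 0.03 m or angle between tilt_bob's own z axis and vertical above 0.6 rad).
It fails at once if the walnut box's lid is opened (value of joint coin_box_lid above 0.2 rad).
It also fails if it takes over 58 s, if anything falls off the work surface, if the arm or the gripper's body presses on something with over 40 N, if the wrist force passes 120 N, or if a joint passes its speed limit or range.

## Working session

There is one attempt and no reset: what is moved stays moved. The work goes in short steps, Python scripts to look and compute and a tool call to move; the robot and the scene stay as the last step left them, time stands still between calls to the robot, and variables do not carry over. Pictures are saved under pics/ and viewed, at most 10 in all, crops included, and the job is handed in when it is done.

Besides the shell and the picture viewer there is one more tool, called in YAML: its name, and indented under it one key for each argument. jog_arm: Moves the arm, as the interface text tells. Its arguments: {"type":"object","properties":{"increments":{"type":"array"}},"required":["increments"]}

```bash
mkdir -p pics; cat > h.py <<'E'
import numpy as np, cv2
from workcell import get_obs, get_image, job, models
def cloud(im):
    d=im["depth"]; v,u=np.mgrid[:d.shape[0],:d.shape[1]]
    P=np.stack([(u-im["cx"])/im["fx"]*d,-(v-im["cy"])/im["fy"]*d,-d],-1)
    M=np.array(im["cam_to_world"]); return P@M[:3,:3].T+M[:3,3]
E
python3 - <<'E'
from h import *
for c in ("scene","top"):
    im=get_image(c); cv2.imwrite(f"pics/{c}0.png",im["pixels"]); np.savez(f"{c}0.npz",**{k:np.array(v) for k,v in im.items()})
    for t in ("bracket_mid","bracket_hole","bracket_cup","green_hook_root","red_hook_root","coin_box","board","lockdown_bar","score_reel","tilt_bob"):
        print(c,t,[(np.round(r["centre"]).tolist(),round(r["p"],2)) for r in models.look_for(t,c)][:4])
E
```

```text
scene bracket_mid [([346.0, 213.0, 23.0], 0.97), ([515.0, 206.0, 73.0], 0.93), ([346.0, 58.0, 4.0], 0.59)]
scene bracket_hole [([516.0, 205.0, 68.0], 0.94), ([346.0, 215.0, 22.0], 0.63), ([347.0, 56.0, 8.0], 0.49)]
scene bracket_cup [([345.0, 216.0, 24.0], 0.72), ([513.0, 205.0, 64.0], 0.67)]
scene green_hook_root [([581.0, -302.0, 224.0], 0.77)]
scene red_hook_root [([459.0, -267.0, 226.0], 0.6)]
scene coin_box [([596.0, 295.0, 93.0], 0.84)]
scene board [([622.0, -337.0, 94.0], 0.86), ([567.0, 320.0, 98.0], 0.58)]
scene lockdown_bar []
scene score_reel [([387.0, -106.0, 18.0], 0.59), ([597.0, 294.0, 94.0], 0.26)]
scene tilt_bob [([656.0, -117.0, 35.0], 0.56)]
top bracket_mid [([508.0, 214.0, 80.0], 0.87), ([339.0, 67.0, 0.0], 0.72), ([282.0, 238.0, 2.0], 0.65)]
top bracket_hole [([342.0, 66.0, 1.0], 0.75), ([509.0, 214.0, 79.0], 0.6)]
top bracket_cup [([336.0, 68.0, 1.0], 0.69), ([286.0, 239.0, 7.0], 0.68), ([510.0, 215.0, 80.0], 0.56)]
top green_hook_root [([574.0, -307.0, 248.0], 0.94), ([734.0, 90.0, 24.0], 0.29)]
top red_hook_root [([453.0, -262.0, 246.0], 0.67)]
top coin_box [([537.0, 323.0, 97.0], 0.83)]
top board [([501.0, -286.0, 171.0], 0.73)]
top lockdown_bar [([734.0, 90.0, 24.0], 0.91)]
top score_reel [([380.0, -107.0, 11.0], 0.78), ([535.0, 322.0, 101.0], 0.24), ([509.0, 216.0, 73.0], 0.23)]
top tilt_bob [([645.0, -108.0, 34.0], 0.72), ([509.0, 213.0, 78.0], 0.59)]
```

View pics/scene0.png

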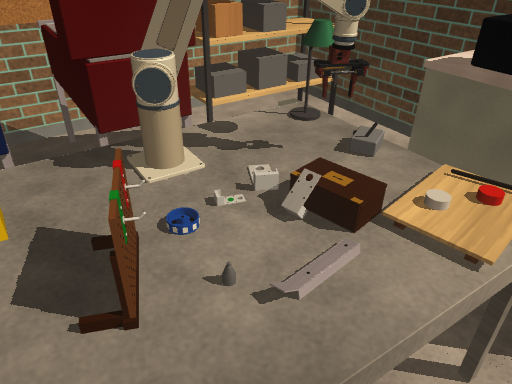

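View pics/top0.png

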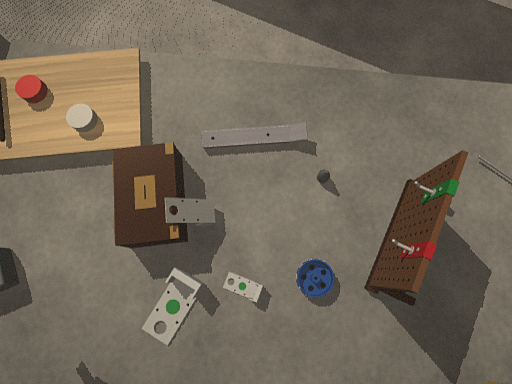

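The scene view shows the mid-sized bracket leaning on the box at about (300,193). The largest bracket, at (263,177), and the smallest, at (230,198), lie flat. The green hook is at (132,215).
In the top view the bracket is at (188,210) with its hole at (173,210), and the green hook is at (428,188).

Next I'll fit the bracket and board geometry.

```bash
cat >> h.py <<'E'
def plane(P,n=400,tol=2.,rng=np.random.default_rng(0)):
    best=None
    for _ in range(n):
        a,b,c=P[rng.choice(len(P),3,replace=False)]; m=np.cross(b-a,c-a); l=np.linalg.norm(m)
        if l<50: continue
        i=abs((P-a)@m/l)<tol
        if best is None or i.sum()>best.sum(): best=i
    Q=P[best]; c=Q.mean(0); return c,np.linalg.svd(Q-c,full_matrices=False)[2][2],best
E
python3 - <<'E'
from h import *
o=get_obs(); print({k:np.round(v,3).tolist() for k,v in o.items() if k in("t","qpos","ee_pos","orientation","ft_force","width")})
for c in ("scene","top"):
    im=get_image(c); W=cloud(im); ok=im["depth"]>0
    for r in models.regions_of("bracket_mid",c):
        P=W[r["region"]&ok]
        if not(np.linalg.norm(np.median(P,0)[:2]-[512,210])<30): continue
        ctr,n,i=plane(P); n*=np.sign(n[2]); Q=P[i]
        h=np.array([n[0],n[1],0]);h/=np.linalg.norm(h); y=np.cross([0,0,1],h); z=np.cross(h*0+n,y) # 
        z=-z if z[2]<0 else z
        A=np.c_[Q@y,Q@z].astype(np.float32); rect=cv2.minAreaRect(A)
        print(c,"brk",len(P),i.sum(),"n",n.round(3),"tilt",np.degrees(np.arccos(n[2])),"h",h.round(3),"y",y.round(3),"rect",rect,"n.c",n@ctr)
        print(" mean",ctr, "top2%z pts", Q[np.argsort(Q@z)[-5:]].mean(0))
    for nm in("board","coin_box"):
      for r in models.regions_of(nm,c)[:1]:
        P=W[r["region"]&ok]; ctr,n,i=plane(P); print(c,nm,len(P),i.sum(),ctr.round(1),n.round(3),P[i].min(0).round(),P[i].max(0).round())
    # hook points: in front of board
    for nm in("green_hook_root","red_hook_root"):
      for r in models.regions_of(nm,c)[:1]:
        v,u=np.nonzero(r["region"]); print(c,nm,r["p"],len(u),u.min(),u.max(),v.min(),v.max(),W[r["region"]&ok].min(0).round(),W[r["region"]&ok].max(0).round())
E
```

```text
{'t': 1.1, 'qpos': [1.121, 0.423, 1.63, 0.0, 1.089, -0.019], 'ee_pos': [260.939, 567.905, 183.291], 'orientation': [-0.671, -3.069, -0.0], 'ft_force': [-0.058, 0.515, -0.143], 'width': 87.685}
scene brk 948 512 n [ 0.127 -0.637  0.76 ] tilt 40.54186812418424 h [ 0.196 -0.981  0.   ] y [ 0.981  0.196 -0.   ] rect ((541.8995361328125, 133.8609619140625), (63.266754150390625, 132.908203125), 1.0645722150802612) n.c -11.542363994388943
 mean [510.58458841 210.80187982  75.96387051] top2%z pts [495.33264317 261.76438621 120.60000147]
scene board 4122 1716 [ 548.2 -300.2  135.3] [-0.34  -0.941 -0.007] [ 355. -342.    2.] [ 661. -229.  278.]
scene coin_box 3993 1673 [557.3 331.   97.6] [-0.003 -0.005 -1.   ] [410. 228.  95.] [673. 427. 101.]
scene green_hook_root 0.68 301 108 143 190 238 [  97. -328.   -0.] [ 594. -195.  280.]
scene red_hook_root 0.49 180 113 143 161 203 [ 440. -280.  180.] [ 471. -225.  281.]
top brk 1159 972 n [ 0.144 -0.629  0.764] tilt 40.1750313907991 h [ 0.223 -0.975  0.   ] y [ 0.975  0.223 -0.   ] rect ((543.8125, 121.02458953857422), (133.82565307617188, 59.289794921875), 89.81623840332031) n.c -3.9141460171250633
 mean [508.26480135 213.992525    75.51179373] top2%z pts [495.92999582 262.74868906 118.25263113]
top board 5795 4801 [ 505.1 -285.   154.9] [0.337 0.942 0.003] [ 369. -339.   -1.] [ 656. -234.  277.]
top coin_box 6668 4721 [537.  329.3  94.6] [0.002 0.002 1.   ] [407. 229.  92.] [669. 424.  97.]
top green_hook_root 0.71 393 416 457 180 201 [ 558. -325.  160.] [ 592. -269.  279.]
top red_hook_root 0.63 497 393 435 240 258 [ 436. -282.  163.] [ 468. -224.  279.]
```

```bash
python3 - <<'E'
import numpy as np,cv2
a=cv2.imread("pics/scene0.png")[145:265,75:195]; b=cv2.imread("pics/top0.png")[145:305,355:475]
a=cv2.resize(a,(390,390),interpolation=cv2.INTER_CUBIC); b=cv2.resize(b,(390,520),interpolation=cv2.INTER_CUBIC)
o=np.zeros((520,790,3),np.uint8); o[:390,:390]=a; o[:,400:]=b; cv2.imwrite("pics/crop1.png",o)
E
```

```text
(no output)
```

View pics/crop1.png

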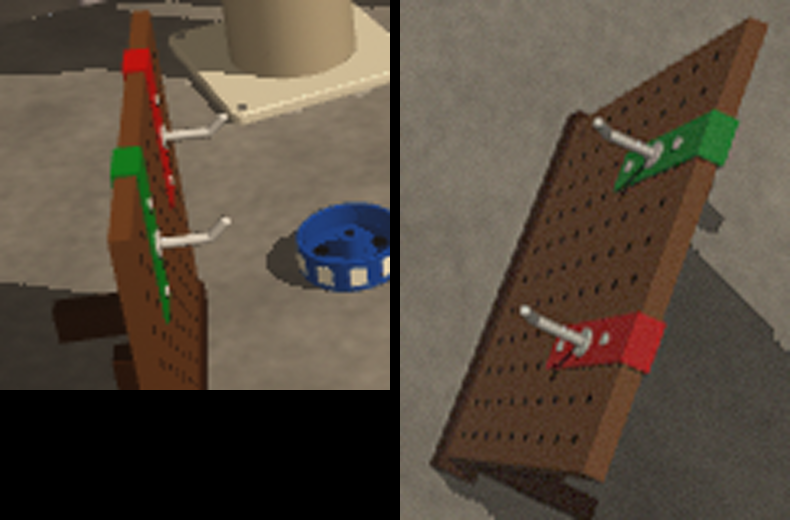

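The left crop is the scene view: the green hook's root is at scene pixel (123.6,219.8) and its tip at (144.2,213.6). The right crop is the top view: root (433.5,192.7), tip (416,183.2). I'll triangulate both points.

```bash
cat >> h.py <<'E'
def ray(im,u,v):
    M=np.array(im["cam_to_world"]); d=M[:3,:3]@np.array([(u-im["cx"])/im["fx"],-(v-im["cy"])/im["fy"],-1]); return M[:3,3],d/np.linalg.norm(d)
def tri(rs):
    A=sum(np.eye(3)-np.outer(d,d) for o,d in rs); b=sum((np.eye(3)-np.outer(d,d))@o for o,d in rs); p=np.linalg.solve(A,b)
    return p,[np.linalg.norm(np.cross(p-o,d)) for o,d in rs]
E
python3 - <<'E'
from h import *
S=dict(np.load("scene0.npz"));T=dict(np.load("top0.npz"))
n=np.array([.339,.941,0]);n/=np.linalg.norm(n); y=np.array([-n[1],n[0],0])*-1
for nm,a,b in(("root",(123.6,219.8),(433.5,192.7)),("tip",(144.2,213.6),(415.9,183.2)),("red tip",(75+222/3.25,145+119/3.25),(355+124/3.25,145+310/3.25)),("redroot",(75+163/3.25,145+135/3.25),(355+188/3.25,145+342/3.25))):
    p,e=tri([ray(S,*a),ray(T,*b)]); print(nm,p.round(1),np.round(e,1),"n",p@n,"y",p@y)
    for im,q in((S,a),(T,b)):
        o,d=ray(im,*q); 
        z=225 if 'tip' in nm else 215; k=o+d*(z-o[2])/d[2]; print("   at z",z,k.round(1),k@n,k@y)
print(S["cam_to_world"].round(2),T["cam_to_world"].round(2))
E
```

```text
root [ 574.8 -307.2  215.3] [1. 1.] n -94.22016985353052 y 644.8659247558264
   at z 215 [ 575.2 -306.4  215. ] -93.28785782081894 645.0018623167383
   at z 215 [ 574.5 -308.3  215. ] -95.33581584913176 645.0194869498515
tip [ 588.7 -268.1  223.7] [0.7 0.7] n -52.66902327010001 y 644.724062191368
   at z 225 [ 591.1 -268.   225. ] -51.84030464665241 646.9591858168174
   at z 225 [ 588.1 -268.2  225. ] -52.997073184354356 644.1864859623522
red tip [ 467.5 -224.3  224.2] [0.1 0.1] n -52.61853299777121 y 515.8581226635506
   at z 225 [ 469.  -224.7  225. ] -52.42043818529648 517.3489056208055
   at z 225 [ 467.4 -224.2  225. ] -52.48731578129535 515.6628346812156
redroot [ 453.5 -264.2  217.3] [1.5 1.5] n -94.91071527430897 y 516.1970646355447
   at z 215 [ 451.  -262.2  215. ] -93.83916241652773 513.160523663953
   at z 215 [ 453.2 -266.7  215. ] -97.33152091637317 516.7401509787968
[[ 5.50000e-01 -4.50000e-01  7.10000e-01  1.26245e+03]
 [ 8.40000e-01  2.80000e-01 -4.70000e-01 -4.52630e+02]
 [ 1.00000e-02  8.50000e-01  5.30000e-01  6.91690e+02]
 [ 0.00000e+00  0.00000e+00  0.00000e+00  1.00000e+00]] [[ 1.0000e-01  9.7000e-01 -2.3000e-01  3.8182e+02]
 [-9.9000e-01  1.0000e-01 -3.0000e-02  2.3580e+01]
 [-0.0000e+00  2.3000e-01  9.7000e-01  9.1727e+02]
 [ 0.0000e+00  0.0000e+00  0.0000e+00  1.0000e+00]]
```

```bash
cat >> h.py <<'E'
from scipy.spatial.transform import Rotation as Ro, Slerp
def frame(yaw,tilt):  # tool y at azimuth yaw (deg); tool z down, tilted towards tool x by tilt
    return Ro.from_euler("z",yaw,degrees=True)*Ro.from_matrix(np.array([[0,1,0],[1,0,0],[0,0,-1.]]))*Ro.from_euler("y",tilt,degrees=True)
def rows(tg,grip,p=None,R=None):  # tg: list of (pos,R,nrows)
    o=get_obs(); p=np.array(o["ee_pos"]) if p is None else p; R=Ro.from_rotvec(o["orientation"]) if R is None else R
    for P,Q,N in tg:
        P=np.array(P,float); s=Slerp([0,1],Ro.concatenate([R,Q])); p0=p; out=[]
        for k in range(1,N+1):
            Rn=s(k/N); pn=p0+(P-p0)*k/N
            tr=np.round((R.inv()*Rn).as_rotvec(degrees=True),1); sh=np.round(R.inv().apply(pn-p),1)
            # guess: shift along the tool axes at start of row
            p=p+R.apply(sh); R=R*Ro.from_rotvec(tr,degrees=True); out+=tr.tolist()+sh.tolist()+[grip]
            if abs(tr).max()>10.6 or abs(sh).max()>62: print("TOO BIG",tr,sh)
        print(N,"->",p.round(1)); print(",".join("%g"%(x+0) for x in out))
    return p,R
def st():
    o=get_obs(); print({k:np.round(o[k],2).tolist() for k in("t","qpos","ee_pos","ft_force","width","grasp_force")}); R=Ro.from_rotvec(o["orientation"]); y=R.as_matrix()[:,1]; z=R.as_matrix()[:,2]; print("tool y",y.round(3),"z",z.round(3))
E
python3 - <<'E'
from h import *
F=frame(12.1,-20); print(F.as_matrix().round(3))
g=np.array([511.8,204.2,54]); z=F.as_matrix()[:,2]
rows([(g-130*z,F,9),(g-30*z,F,3)],100)
E
```

```text
[[-0.197  0.978  0.072]
 [ 0.919  0.21  -0.334]
 [-0.342 -0.    -0.94 ]]
9 -> [502.5 247.7 176.1]
1,-2.1,5.9,-39.2,-21.1,0.8,100,1.1,-2,5.8,-41.2,-17,2.6,100,1,-2.1,5.9,-42.5,-12.6,4.3,100,1,-2,5.8,-43.4,-8.1,6.1,100,1.1,-2.1,5.9,-43.8,-3.6,7.8,100,1,-2.1,5.8,-43.5,1.1,9.3,100,1,-2,5.9,-42.9,5.6,10.9,100,1,-2.1,5.8,-41.6,10.2,12.2,100,1.1,-2,5.9,-39.9,14.5,13.5,100
3 -> [509.7 214.2  82.2]
0,0,0,0,0,33.3,100,0,0,0,-0.1,0,33.4,100,0,0,0,0,0.1,33.3,100
```

jog_arm:
  increments: [1,-2.1,5.9,-39.2,-21.1,0.8,100,1.1,-2,5.8,-41.2,-17,2.6,100,1,-2.1,5.9,-42.5,-12.6,4.3,100,1,-2,5.8,-43.4,-8.1,6.1,100,1.1,-2.1,5.9,-43.8,-3.6,7.8,100,1,-2.1,5.8,-43.5,1.1,9.3,100,1,-2,5.9,-42.9,5.6,10.9,100,1,-2.1,5.8,-41.6,10.2,12.2,100,1.1,-2,5.9,-39.9,14.5,13.5,100,0,0,0,0,0,0,100]

```text
t: 2.95
ee_pos: [503.6, 246.1, 175.9]
orientation: [1.799, 2.216, -0.317]
ft_force: [-1.0, 0.0, 0.2]
width: 88.2
grasp_force: 0.0
```

```bash
python3 - <<'E'
from h import *
st()
F=frame(12.1,-20); g=np.array([511.8,204.2,54]); z=F.as_matrix()[:,2]
rows([(g-50*z,F,2),(g,F,2)],100)
E
```

```text
{'t': 2.95, 'qpos': [0.63, 0.42, 1.71, -0.34, 1.18, 0.58], 'ee_pos': [503.59, 246.06, 175.85], 'ft_force': [-1.02, 0.05, 0.19], 'width': 88.22, 'grasp_force': 0.0}
tool y [ 0.979  0.206 -0.   ] z [ 0.07  -0.335 -0.94 ]
2 -> [508.2 220.9 101. ]
0,0,-0.1,0.8,-0.3,39.5,100,-0.1,0,-0.1,0.8,-0.3,39.6,100
2 -> [511.8 204.2  54. ]
0,0,0,0,0,25,100,0,0,0,0,0,25,100
```

jog_arm:
  increments: [0,0,0,0.8,-0.3,39.5,100,0,0,0,0.8,-0.3,39.5,100,0,0,0,0,0,25,100,0,0,0,0,0,15,100,0,0,0,0,0,10,100,0,0,0,0,0,0,100]

```text
t: 3.7
ee_pos: [510.7, 206.2, 54.3]
orientation: [1.795, 2.219, -0.316]
ft_force: [0.8, 0.5, 0.1]
width: 88.1
grasp_force: 0.0
```

```bash
python3 - <<'E'
from h import *
st()
im=get_image("scene"); im2=get_image("top")
o=np.hstack([cv2.resize(im["pixels"][130:250,240:390],(400,320),interpolation=2),cv2.resize(im2["pixels"][150:270,110:260],(400,320),interpolation=2)]); cv2.imwrite("pics/g1.png",o)
E
```

```text
{'t': 3.7, 'qpos': [0.57, 0.57, 1.81, -0.41, 0.93, 0.63], 'ee_pos': [510.68, 206.19, 54.31], 'ft_force': [0.8, 0.52, 0.14], 'width': 88.14, 'grasp_force': 0.0}
tool y [ 0.978  0.209 -0.   ] z [ 0.071 -0.334 -0.94 ]
```

View pics/g1.png

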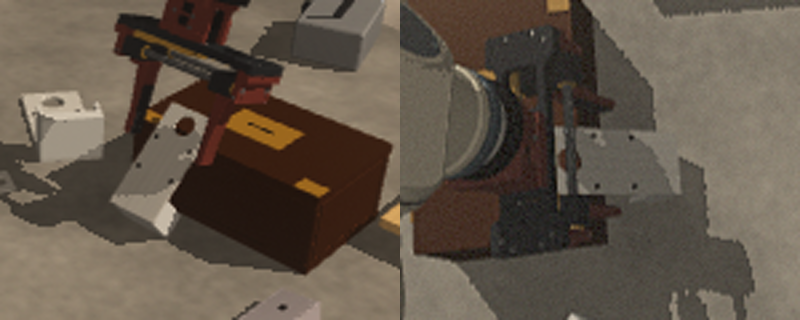

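The fingers straddle the plate near its middle, with the gaps about even: in the right half they are at (600,103) and (605,210), and the plate edges are at rows 130 and 195. Closing now.

jog_arm:
  increments: [0,0,0,0,0,0,50,0,0,0,0,0,0,50,0,0,0,0,0,0,50,0,0,0,0,0,0,50,0,0,0,0,0,0,50,0,0,0,0,0,0,50]

```text
t: 4.55
ee_pos: [508.7, 203.9, 55.1]
orientation: [1.796, 2.217, -0.324]
ft_force: [-6.8, -4.7, 13.5]
width: 44.1
grasp_force: 12.6
```

```bash
python3 - <<'E'
from h import *
st()
E
```

```text
{'t': 4.55, 'qpos': [0.57, 0.57, 1.81, -0.41, 0.94, 0.63], 'ee_pos': [508.66, 203.95, 55.12], 'ft_force': [-6.82, -4.65, 13.54], 'width': 44.14, 'grasp_force': 12.59}
tool y [ 0.978  0.207 -0.005] z [ 0.067 -0.338 -0.939]
```

```bash
python3 - <<'E'
from h import *
im=get_image("scene"); im2=get_image("top")
o=np.hstack([cv2.resize(im["pixels"][130:250,240:390],(400,320),interpolation=2),cv2.resize(im2["pixels"][150:270,110:260],(400,320),interpolation=2)]); cv2.imwrite("pics/g2.png",o)
W=cloud(im)
for r in models.regions_of("bracket_mid","scene"):
    P=W[r["region"]]; print(r["p"],np.median(P,0).round(),P.min(0).round(),P.max(0).round())
st()
E
```

```text
0.93 [347. 211.  25.] [ 193. -453.   -1.] [1262.  298.  692.]
0.78 [516. 202.  65.] [ 442. -453.   -0.] [1262.  288.  692.]
0.62 [348.  59.   5.] [ 302. -453.   -0.] [1262.  119.  692.]
{'t': 4.7, 'qpos': [0.57, 0.57, 1.81, -0.41, 0.94, 0.63], 'ee_pos': [508.66, 203.94, 55.12], 'ft_force': [-7.4, -5.03, 12.33], 'width': 44.0, 'grasp_force': 12.5}
tool y [ 0.978  0.207 -0.004] z [ 0.067 -0.338 -0.939]
```

View pics/g2.png

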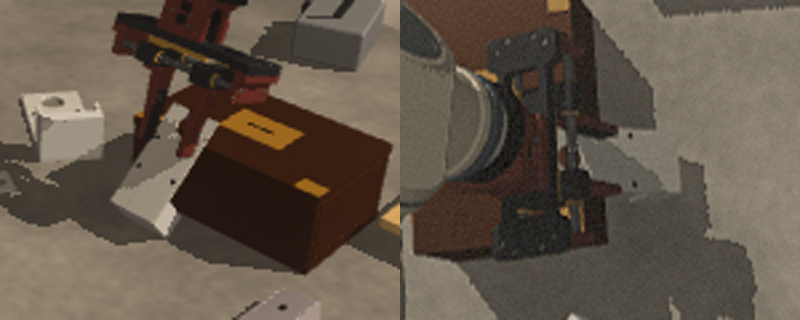

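The fingers closed past the 60 mm width. In the left half the right fingertip, at (187,150), seems to lie over the plate. I'll re-measure the bracket from depth.

```bash
cat >> h.py <<'E'
def brk(c,near):
    im=get_image(c); W=cloud(im); ok=im["depth"]>0
    for r in models.regions_of("bracket_mid",c):
        P=W[r["region"]&ok]; P=P[(np.linalg.norm(P[:,:2]-near,axis=1)<110)]
        if len(P)<150 or np.linalg.norm(np.median(P,0)[:2]-near)>40: continue
        C,n,i=plane(P); n=n*np.sign(n[2]); Q=P[i]; h=np.array([n[0],n[1],0]); h/=np.linalg.norm(h); y=np.cross([0,0,1],h); z=np.cross(n,y); z*=np.sign(z[2])
        box=cv2.minAreaRect(np.c_[Q@y,Q@z].astype(np.float32)); B=cv2.boxPoints(box); ctr=box[0][0]*y+box[0][1]*z+(n@C)*n
        print(c,len(P),i.sum(),"n",n.round(3),"tilt %.1f"%np.degrees(np.arccos(n[2])),"yawy %.1f"%np.degrees(np.arctan2(y[1],y[0])),"rect",np.round(box[1],1),"%.1f"%box[2],"surf ctr",ctr.round(1))
        for b in B: print("  corner",(b[0]*y+b[1]*z+(n@C)*n).round(0))
E
python3 - <<'E'
from h import *
brk("scene",[510,208]); brk("top",[510,208])
E
```

```text
scene 788 463 n [ 0.159 -0.618  0.77 ] tilt 39.7 yawy 14.4 rect [130.1  61.7] 87.6 surf ctr [511.8 212.8  77.5]
  corner [492. 157.  37.]
  corner [552. 170.  35.]
  corner [532. 269. 118.]
  corner [472. 255. 120.]
top 791 659 n [ 0.166 -0.621  0.766] tilt 40.0 yawy 14.9 rect [122.3  60.4] 87.8 surf ctr [511.1 209.8  71.9]
  corner [491. 157.  33.]
  corner [550. 171.  32.]
  corner [531. 263. 110.]
  corner [472. 249. 112.]
```

```bash
python3 - <<'E'
from h import *
im=get_image("scene"); W=cloud(im); p=im["pixels"].astype(int)
for u,v in((310,180),(310,183),(309,185),(309,187),(309,189),(308,191),(306,194),(296,182),(297,178)):
    print(u,v,p[v,u],W[v,u].round(1))
st()
t=get_image("top"); W=cloud(t); p=t["pixels"].astype(int)
for u,v in((187,198),(190,198),(194,198),(184,220),(188,220),(192,220),(194,220)):
    print(u,v,p[v,u],W[v,u].round(1))
E
```

```text
310 180 [24 30 61] [536.6 221.6 122.3]
310 183 [22 29 54] [540.8 218.7 115.5]
309 185 [30 40 88] [537.8 218.5 107.5]
309 187 [34 42 98] [536.  220.9  99.2]
309 189 [ 89 101 111] [528.8 228.3  86.3]
308 191 [122 140 152] [531.9 222.3  83.2]
306 194 [123 139 153] [531.7 215.8  75.1]
296 182 [54 61 66] [482.7 217.   90.4]
297 178 [23 25 29] [482.3 220.  102.8]
{'t': 4.95, 'qpos': [0.57, 0.57, 1.81, -0.41, 0.94, 0.63], 'ee_pos': [508.66, 203.94, 55.11], 'ft_force': [-7.79, -5.17, 12.22], 'width': 43.99, 'grasp_force': 12.49}
tool y [ 0.978  0.207 -0.005] z [ 0.067 -0.338 -0.939]
187 198 [37 41 55] [531.2 218.5 111.8]
190 198 [36 38 52] [534.  214.1 100.8]
194 198 [ 96 108 112] [541.  211.7  68.8]
184 220 [36 42 54] [476.9 213.4 128.9]
188 220 [36 39 56] [479.5 207.6 115.1]
192 220 [23 24 43] [482.6 202.2  97.6]
194 220 [85 93 97] [486.3 203.   71.7]
```

The visible fingertips stop about 40 mm short of the reported TCP, above the plate. I'll back out and check the tip position in free space.

jog_arm:
  increments: [0,0,0,0,0,-10,50,0,0,0,0,0,-30,50,0,0,0,0,0,-40,100,0,0,0,0,0,-40,100,0,0,0,0,0,0,100,0,0,0,0,0,0,100]

```text
t: 5.75
ee_pos: [501.9, 245.9, 166.8]
orientation: [1.795, 2.219, -0.316]
ft_force: [0.5, -0.9, -0.5]
width: 80.2
grasp_force: 0.0
```

```bash
python3 - <<'E'
from h import *
st()
o=get_obs(); R=Ro.from_rotvec(o["orientation"]).as_matrix(); p=np.array(o["ee_pos"])
C=[]
for c,(u0,v0,w,h) in (("scene",(240,80,150,120)),("top",(110,150,150,120))):
    im=get_image(c); M=np.array(im["cam_to_world"]); px=im["pixels"].copy()
    big=cv2.resize(px[v0:v0+h,u0:u0+w],(400,320),interpolation=2)
    for k in(0,20,40,60):
      for s in(-44,44):
        q=M[:3,:3].T@(p-k*R[:,2]+s*R[:,1]-M[:3,3]); u=im["cx"]+im["fx"]*q[0]/-q[2]; v=im["cy"]-im["fy"]*q[1]/-q[2]
        cv2.circle(big,(int((u-u0)*400/w),int((v-v0)*320/h)),3,(0,255-4*k,4*k),-1)
    C.append(big)
cv2.imwrite("pics/g3.png",np.hstack(C))
E
```

```text
{'t': 5.75, 'qpos': [0.63, 0.43, 1.72, -0.35, 1.16, 0.58], 'ee_pos': [501.92, 245.94, 166.75], 'ft_force': [0.48, -0.94, -0.54], 'width': 80.19, 'grasp_force': 0.0}
tool y [ 0.978  0.209 -0.   ] z [ 0.071 -0.334 -0.94 ]
```

View pics/g3.png

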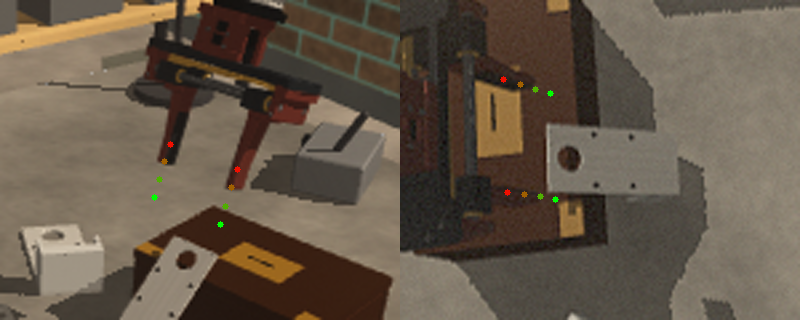

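In both views the real fingertips (left half: (168,163) and (232,188)) sit at about the k=40 mm dots. So the reported TCP lies roughly 40 mm past the real tips. Measuring it from depth.

```bash
python3 - <<'E'
from h import *
o=get_obs(); R=Ro.from_rotvec(o["orientation"]).as_matrix(); p=np.array(o["ee_pos"])
for c in("scene","top"):
    im=get_image(c); L=(cloud(im)[im["depth"]>0]-p)@R
    for s in(-1,1):
        Q=L[(abs(L[:,0])<25)&(L[:,1]*s>25)&(L[:,1]*s<75)&(L[:,2]>-110)&(L[:,2]<15)]
        print(c,s,len(Q)); 
        for a in range(-80,15,8):
            B=Q[(Q[:,2]>=a)&(Q[:,2]<a+8)]
            if len(B)>2: print("  z",a,len(B),"x %.0f %.0f y %.0f %.0f"%(*np.percentile(B[:,0],[5,95]),*np.percentile(B[:,1],[5,95])))
E
```

```text
scene -1 180
  z -80 21 x -12 6 y -51 -42
  z -72 19 x -13 7 y -51 -42
  z -64 18 x -13 7 y -51 -43
  z -56 20 x -12 7 y -51 -42
  z -48 19 x -13 8 y -51 -40
scene 1 189
  z -80 21 x -13 5 y 45 55
  z -72 21 x -13 8 y 45 54
  z -64 21 x -13 6 y 46 53
  z -56 17 x -13 11 y 45 53
  z -48 20 x -12 9 y 46 53
top -1 117
  z -80 17 x -11 -6 y -56 -45
  z -72 15 x -12 -7 y -54 -46
  z -64 14 x -11 0 y -54 -45
  z -56 17 x -11 10 y -54 -46
  z -48 19 x -11 6 y -54 -45
  z -40 3 x -10 -9 y -51 -45
top 1 201
  z -80 23 x -11 7 y 42 52
  z -72 25 x -11 8 y 42 51
  z -64 22 x -11 8 y 42 50
  z -56 22 x -11 9 y 43 50
  z -48 19 x -11 7 y 42 51
  z -40 7 x -11 7 y 43 48
```

The real tips are 39.5 mm short of the reported TCP, with no sideways offset, so the grasp point is 58.5 mm behind the reported TCP. I'll plan in terms of the true grasp point from here.

```bash
cat >> h.py <<'E'
L=np.array([0,0,58.5])
def grows(tg,grip):  # positions are true grasp points
    o=get_obs(); p=np.array(o["ee_pos"]); R=Ro.from_rotvec(o["orientation"]); G=p-R.apply(L); print("grasp now",G.round(1))
    for P,Q,N in tg:
        P=np.array(P,float); s=Slerp([0,1],Ro.concatenate([R,Q])); g0=G; out=[]
        for k in range(1,N+1):
            Rn=s(k/N); pn=g0+(P-g0)*k/N+Rn.apply(L)
            tr=np.round((R.inv()*Rn).as_rotvec(degrees=True),1); sh=np.round(R.inv().apply(pn-p),1)
            p=p+R.apply(sh); R=R*Ro.from_rotvec(tr,degrees=True); out+=tr.tolist()+sh.tolist()+[grip]
            if abs(tr).max()>10.6 or abs(sh).max()>62: print("TOO BIG",tr,sh)
        G=p-R.apply(L); print(N,"-> rep",p.round(1),"G",G.round(1)); print(",".join("%g"%(x+0) for x in out))
E
python3 - <<'E'
from h import *
F=frame(14,-20); g=np.array([511.3,209.6,72]); z=F.as_matrix()[:,2]
grows([(g-50*z,F,2),(g,F,3)],100)
E
```

```text
grasp now [497.6 264.9 220.9]
2 -> rep [512.  206.8  64.1] G [507.1 226.2 119. ]
-0.4,0,-0.9,-1.3,1.2,54.7,100,-0.4,0,-0.9,-1.3,0.7,54.7,100
3 -> rep [516.1 190.2  17.1] G [511.3 209.6  72. ]
0,0,0,0,0,16.7,100,0,0,0,0,0,16.7,100,0,0,0,0,0,16.6,100
```

jog_arm:
  increments: [-0.4,0,-0.9,-1.3,1.2,54.7,100,-0.4,0,-0.9,-1.3,0.7,54.7,100,0,0,0,0,0,20,100,0,0,0,0,0,15,100,0,0,0,0,0,15,100,0,0,0,0,0,0,100,0,0,0,0,0,0,30,0,0,0,0,0,0,30,0,0,0,0,0,0,30,0,0,0,0,0,0,30,0,0,0,0,0,0,30]

```text
t: 7.32
ee_pos: [517.2, 191.3, 18.6]
orientation: [1.754, 2.245, -0.305]
ft_force: [-1.3, 0.1, 4.7]
width: 60.2
grasp_force: 29.5
```

```bash
python3 - <<'E'
from h import *
F=frame(14,-20); st(); o=get_obs(); R=Ro.from_rotvec(o["orientation"]); g=np.array(o["ee_pos"])-R.apply(L)
grows([(g+[0,-20,40],R,2),([530,60,125],frame(-19.8,30),10)],30)
E
```

```text
{'t': 7.32, 'qpos': [0.54, 0.62, 1.83, -0.45, 0.84, 0.63], 'ee_pos': [517.22, 191.28, 18.62], 'ft_force': [-1.3, 0.11, 4.66], 'width': 60.24, 'grasp_force': 29.5}
tool y [0.97  0.242 0.003] z [ 0.085 -0.331 -0.94 ]
grasp now [512.2 210.6  73.6]
2 -> rep [517.3 171.3  58.6] G [512.3 190.6 113.6]
0,0,0,-15.9,-2.4,-15.5,30,0,0,0,-16,-2.3,-15.5,30
10 -> rep [539.9  87.5  74.4] G [530.  60. 125.]
-0.3,4.8,3.5,-7.8,-1,3.2,30,-0.3,4.9,3.5,-8.1,-0.2,2.1,30,-0.3,4.8,3.4,-8.2,0.5,1,30,-0.2,4.9,3.5,-8.3,1.4,-0.1,30,-0.3,4.8,3.5,-8.1,2.1,-1.3,30,-0.3,4.8,3.5,-7.9,3,-2.3,30,-0.3,4.9,3.4,-7.5,3.7,-3.4,30,-0.3,4.8,3.5,-7,4.5,-4.3,30,-0.3,4.9,3.5,-6.3,5.2,-5.4,30,-0.3,4.8,3.5,-5.5,5.9,-6.2,30
```

jog_arm:
  increments: [0,0,0,-15.9,-2.4,-15.5,30,0,0,0,-16,-2.3,-15.5,30,-0.3,4.8,3.5,-7.8,-1,3.2,30,-0.3,4.9,3.5,-8.1,-0.2,2.1,30,-0.3,4.8,3.4,-8.2,0.5,1,30,-0.2,4.9,3.5,-8.3,1.4,-0.1,30,-0.3,4.8,3.5,-8.1,2.1,-1.3,30,-0.3,4.8,3.5,-7.9,3,-2.3,30,-0.3,4.9,3.4,-7.5,3.7,-3.4,30,-0.3,4.8,3.5,-7,4.5,-4.3,30,-0.3,4.9,3.5,-6.3,5.2,-5.4,30,-0.3,4.8,3.5,-5.5,5.9,-6.2,30]

```text
t: 8.82
ee_pos: [539.8, 86.8, 73.9]
orientation: [-2.273, -1.593, -0.611]
ft_force: [-0.6, 0.4, -2.1]
width: 60.6
grasp_force: 29.5
```

```bash
python3 - <<'E'
from h import *
st(); o=get_obs(); R=Ro.from_rotvec(o["orientation"]); G=np.array(o["ee_pos"])-R.apply(L); print(G)
im=get_image("scene"); cv2.imwrite("pics/s4.png",im["pixels"]); im2=get_image("top")
cv2.imwrite("pics/g4.png",np.hstack([cv2.resize(im["pixels"][130:250,180:330],(400,320),interpolation=2),cv2.resize(im2["pixels"][150:270,150:300],(400,320),interpolation=2)]))
brk("scene",[530,60]); brk("top",[530,60])
E
```

```text
{'t': 8.82, 'qpos': [-0.19, 0.48, 2.02, 0.83, 0.73, -0.5], 'ee_pos': [539.8, 86.79, 73.89], 'ft_force': [-0.65, 0.43, -2.1], 'width': 60.62, 'grasp_force': 29.47}
tool y [ 0.94  -0.341 -0.001] z [ 0.171  0.472 -0.865]
[529.82270889  59.20232173 124.50418889]
scene 258 139 n [-0.929  0.361  0.083] tilt 85.2 yawy -111.2 rect [45.3 49.1] 5.9 surf ctr [564.   68.1  86.7]
  corner [575.  91. 109.]
  corner [569.  88.  60.]
  corner [553.  45.  65.]
  corner [559.  49. 113.]
top 415 135 n [-0.365 -0.93   0.029] tilt 88.3 yawy -21.4 rect [80.6 54.2] 88.4 surf ctr [527.2  59.8 156. ]
  corner [501.  69. 116.]
  corner [551.  49. 115.]
  corner [554.  51. 195.]
  corner [503.  70. 197.]
```

View pics/g4.png

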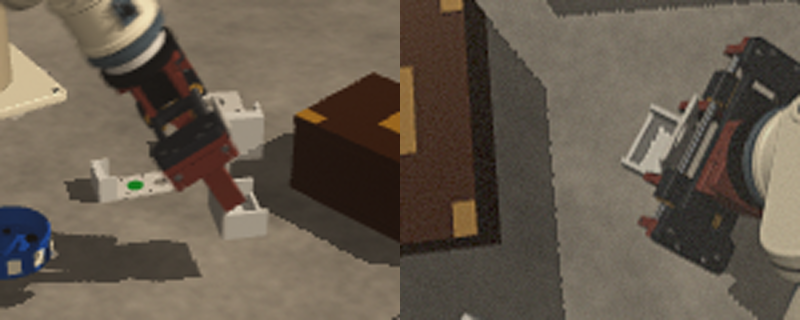

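Held upright, cup toward +y (left half (240,215)). The foot is about 62 above the surface. Lowering.

jog_arm:
  increments: [0,0,0,-10,0,17.3,30,0,0,0,-10,0,17.3,30,0,0,0,-5,0,8.7,30,0,0,0,-2.5,0,4.3,30,0,0,0,0,0,0,30]

```text
t: 9.75
ee_pos: [539.7, 87.6, 19.1]
orientation: [-2.272, -1.597, -0.608]
ft_force: [-0.4, -1.3, -1.6]
width: 60.2
grasp_force: 29.5
```

jog_arm:
  increments: [0,0,0,-1,0,1.7,30,0,0,0,0,0,0,30]

```text
t: 10.0
ee_pos: [539.9, 87.2, 17.3]
orientation: [-2.273, -1.596, -0.609]
ft_force: [0.2, 0.1, -1.9]
width: 60.4
grasp_force: 29.5
```

jog_arm:
  increments: [0,0,0,-1,0,1.7,30,0,0,0,0,0,0,30]

```text
t: 10.25
ee_pos: [539.6, 87.3, 15.0]
orientation: [-2.273, -1.596, -0.608]
ft_force: [0.6, -0.7, -2.3]
width: 60.3
grasp_force: 29.5
```

jog_arm:
  increments: [0,0,0,-1,0,1.7,30,0,0,0,0,0,0,30]

```text
t: 10.5
ee_pos: [539.5, 87.3, 12.9]
orientation: [-2.273, -1.596, -0.608]
ft_force: [-0.7, 0.0, -1.8]
width: 60.1
grasp_force: 29.5
```

jog_arm:
  increments: [0,0,0,-0.8,0,1.4,30,0,0,0,0,0,0,30]

```text
t: 10.75
ee_pos: [539.6, 87.3, 11.3]
orientation: [-2.273, -1.596, -0.608]
ft_force: [-0.4, 0.7, -1.8]
width: 60.4
grasp_force: 29.5
```

jog_arm:
  increments: [0,0,0,-0.8,0,1.4,30,0,0,0,0,0,0,30]

```text
t: 11.0
ee_pos: [539.3, 87.4, 10.1]
orientation: [-2.272, -1.596, -0.608]
ft_force: [-2.8, -1.8, 3.2]
width: 59.8
grasp_force: 29.7
```

jog_arm:
  increments: [0,0,0,-0.8,0,1.4,30,0,0,0,0,0,0,30]

```text
t: 11.25
ee_pos: [538.5, 87.7, 8.9]
orientation: [-2.271, -1.595, -0.608]
ft_force: [-7.3, -3.7, 12.4]
width: 59.4
grasp_force: 30.0
```

Foot is on the surface. Releasing and backing off.

jog_arm:
  increments: [0,0,0,0.6,0,-1,30,0,0,0,0,0,0,85,0,0,0,0,0,0,100,0,0,0,0,0,0,100,0,0,0,0,0,-20,100,0,0,0,0,0,-45,100,0,0,0,0,0,-45,100,0,0,0,0,0,-45,100,0,0,0,0,0,0,100]

```text
t: 12.38
ee_pos: [515.3, 12.8, 146.3]
orientation: [-2.276, -1.598, -0.614]
ft_force: [0.7, 0.6, 0.0]
width: 88.0
grasp_force: 0.0
```

```bash
python3 - <<'E'
from h import *
st()
im=get_image("scene"); im2=get_image("top")
cv2.imwrite("pics/g5.png",np.hstack([cv2.resize(im["pixels"][130:250,180:330],(400,320),interpolation=2),cv2.resize(im2["pixels"][150:270,150:300],(400,320),interpolation=2)]))
for i in(im,im2):
    W=cloud(i); m=(i["depth"]>0)&(np.linalg.norm(W[...,:2]-[530,70],axis=-1)<75)&(W[...,2]>6)&(W[...,2]<140); P=W[m]
    c,n,k=plane(P[P[:,2]>35]); Q=P[P[:,2]>35][k]; print(len(P),k.sum(),c.round(1),n.round(3),Q.min(0).round(),Q.max(0).round())
    h=n*[1,1,0]; h/=np.linalg.norm(h); y=np.array([-h[1],h[0],0]); y*=np.sign(y[0]); print(" y ang %.1f"%np.degrees(np.arctan2(y[1],y[0])),"along y",np.percentile(Q@y,[0.5,50,99.5]).round(1),"n off",(Q@h).mean(), "top z",np.percentile(Q[:,2],99))
E
```

```text
{'t': 12.38, 'qpos': [-0.34, 0.34, 2.01, 0.68, 0.91, -0.46], 'ee_pos': [515.26, 12.79, 146.28], 'ft_force': [0.68, 0.55, 0.05], 'width': 88.05, 'grasp_force': 0.0}
tool y [ 0.94  -0.341  0.005] z [ 0.175  0.468 -0.866]
498 212 [533.9  57.8  86.9] [ 0.34   0.94  -0.007] [501.  46.  36.] [561.  71. 135.]
 y ang -19.9 along y [447.4 483.6 510.7] n off 235.78048189707619 top z 134.17840251644867
283 147 [527.3  60.2  97.7] [ 0.358  0.933 -0.021] [500.  48.  39.] [556.  73. 134.]
 y ang -21.0 along y [441.9 469.9 501.7] n off 245.16537032192764 top z 132.40832812111944
```

View pics/g5.png

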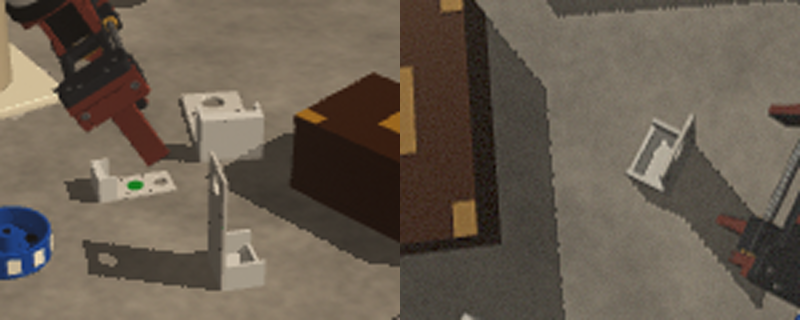

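The bracket stands upright with its cup toward the box (left half (238,270)), and its yaw already matches the board. Next I'll regrasp it near the hole from the cup side.

```bash
python3 - <<'E'
from h import *
F=frame(-20.2,-25); z=F.as_matrix()[:,2]; print(z.round(3),F.as_matrix()[:,0].round(3))
g=np.array([528.3,60.2,115])-4*z
grows([(g-75*z+[0,0,10],F,8),(g-20*z,F,2),(g,F,2)],100)
E
```

```text
[-0.146 -0.397 -0.906] [ 0.313  0.851 -0.423]
grasp now [503.5 -13.  194.3]
8 -> rep [531.3  68.4 143.6] G [539.8  91.6 196.6]
0,-6.9,0,5.1,-0.2,6.2,100,0,-6.8,0.1,5.9,-0.2,4.8,100,0,-6.9,0,6.3,-0.1,3.2,100,0,-6.9,0.1,6.7,-0.2,1.5,100,0,-6.9,0,6.9,-0.3,-0.1,100,0,-6.8,0.1,6.7,-0.2,-1.8,100,0,-6.9,0,6.5,-0.2,-3.4,100,0,-6.9,0,6.1,-0.3,-5,100
2 -> rep [523.2  46.6  83.7] G [531.8  69.8 136.7]
0,0,0,2.1,0,32,100,0,0,0,2.2,0,32.1,100
2 -> rep [520.3  38.6  65.6] G [528.9  61.8 118.6]
0,0,0,0,0,10,100,0,0,0,0,0,10,100
```

jog_arm:
  increments: [0,-6.9,0,5.1,-0.2,6.2,100,0,-6.8,0.1,5.9,-0.2,4.8,100,0,-6.9,0,6.3,-0.1,3.2,100,0,-6.9,0.1,6.7,-0.2,1.5,100,0,-6.9,0,6.9,-0.3,-0.1,100,0,-6.8,0.1,6.7,-0.2,-1.8,100,0,-6.9,0,6.5,-0.2,-3.4,100,0,-6.9,0,6.1,-0.3,-5,100,0,0,0,0,0,0,100]

```text
t: 13.6
ee_pos: [530.5, 70.9, 140.8]
orientation: [2.329, 1.637, -0.523]
ft_force: [-0.9, 0.3, 0.2]
width: 87.8
grasp_force: 0.0
```

```bash
python3 - <<'E'
from h import *
st(); F=frame(-20.2,-25); z=F.as_matrix()[:,2]
g=np.array([528.3,60.2,115])-4*z
grows([(g-25*z,F,2),(g,F,3)],100)
E
```

```text
{'t': 13.6, 'qpos': [0.33, 0.51, 1.7, -0.35, 1.25, 0.84], 'ee_pos': [530.5, 70.92, 140.81], 'ft_force': [-0.91, 0.32, 0.21], 'width': 87.77, 'grasp_force': 0.0}
tool y [ 0.94  -0.34  -0.005] z [-0.148 -0.398 -0.905]
grasp now [539.2  94.2 193.8]
2 -> rep [524.   48.5  88.2] G [532.5  71.7 141.2]
-0.1,0.1,0.2,0.6,0.9,28.7,100,0,0,0.2,0.6,0.8,28.8,100
3 -> rep [520.3  38.6  65.6] G [528.9  61.8 118.6]
0,0,0,0,0,8.3,100,0,0,0,0,0,8.3,100,0,0,0,0,0,8.4,100
```

jog_arm:
  increments: [-0.1,0.1,0.2,0.6,0.9,28.7,100,0,0,0.2,0.6,0.8,28.8,100,0,0,0,0,0,10,100,0,0,0,0,0,8,100,0,0,0,0,0,7,100,0,0,0,0,0,0,100,0,0,0,0,0,0,30,0,0,0,0,0,0,30,0,0,0,0,0,0,30,0,0,0,0,0,0,30,0,0,0,0,0,0,30]

```text
t: 14.98
ee_pos: [521.3, 36.2, 68.5]
orientation: [2.338, 1.622, -0.514]
ft_force: [0.4, 1.4, 1.9]
width: 59.8
grasp_force: 30.0
```

```bash
python3 - <<'E'
from h import *
st(); o=get_obs(); R=Ro.from_rotvec(o["orientation"]); G=np.array(o["ee_pos"])-R.apply(L)
n=np.array([.339,.941,0]); y=np.array([.941,-.339,0]); print("G",G.round(1),"plate at G+4z",(G+R.apply([0,0,4])).round(1))
grows([(G+[0,0,60],R,3)],30)
E
```

```text
{'t': 14.98, 'qpos': [0.28, 0.58, 1.77, -0.4, 1.08, 0.87], 'ee_pos': [521.32, 36.15, 68.52], 'ft_force': [0.37, 1.43, 1.9], 'width': 59.82, 'grasp_force': 29.98}
tool y [ 0.937 -0.349  0.004] z [-0.144 -0.396 -0.907]
G [529.7  59.3 121.6] plate at G+4z [529.2  57.7 117.9]
grasp now [529.7  59.3 121.6]
3 -> rep [521.3  36.2 128.5] G [529.7  59.3 181.6]
0,0,0,-8.4,0.1,-18.1,30,0,0,0,-8.5,0.1,-18.2,30,0,0,0,-8.4,0,-18.1,30
```

```bash
python3 - <<'E'
from h import *
o=get_obs(); R=Ro.from_rotvec(o["orientation"]); G=np.array(o["ee_pos"])-R.apply(L)
n=np.array([.339,.941,0]); y=np.array([.941,-.339,0]); Z=np.array([0,0,1.])
hole=n*235.7+y*478.3+112*Z
np.save("hl.npy",R.inv().apply(hole-np.array(o["ee_pos"])))  # hole in tool frame
R2=Ro.from_euler("z",.6,degrees=True)*R; hg=R.inv().apply(hole-G)
ht=n*(-96.5+80)+y*645+220*Z; print("hole target",ht.round(1), "hl",np.load("hl.npy"))
grows([(G+[0,0,108],R,4),(ht-R2.apply(hg),R2,8)],30)
E
```

```text
hole target [ 601.4 -234.2  220. ] hl [  4.38110963   0.07340431 -49.98411753]
grasp now [529.7  59.3 121.6]
4 -> rep [521.3  36.2 176.5] G [529.7  59.3 229.5]
0,0,0,-11.4,0.1,-24.5,30,0,0,0,-11.4,0.1,-24.5,30,0,0,0,-11.3,0.1,-24.5,30,0,0,0,-11.4,0.1,-24.4,30
8 -> rep [ 593.  -257.8  176.5] G [ 601.1 -234.5  229.6]
0,0,-0.1,-28.3,21.2,13.3,30,-0.1,0,0,-28.4,21.2,13.2,30,0,0,-0.1,-28.4,21.2,13.3,30,0,0,-0.1,-28.4,21.1,13.3,30,-0.1,0,0,-28.5,21,13.3,30,0,0,-0.1,-28.5,21,13.4,30,0,0,-0.1,-28.5,21,13.3,30,-0.1,0,0,-28.5,21,13.3,30
```

jog_arm:
  increments: [0,0,0,-11.4,0.1,-24.5,30,0,0,0,-11.4,0.1,-24.5,30,0,0,0,-11.4,0.1,-24.5,30,0,0,0,-11.4,0.1,-24.5,30,0,0,-0.1,-28.4,21.2,13.3,30,-0.1,0,0,-28.4,21.2,13.3,30,0,0,-0.1,-28.4,21.2,13.3,30,0,0,-0.1,-28.4,21.1,13.3,30,-0.1,0,0,-28.4,21,13.3,30,0,0,-0.1,-28.5,21,13.3,30,0,0,-0.1,-28.5,21,13.3,30,-0.1,0,0,-28.5,21,13.3,30]

```text
t: 16.48
ee_pos: [592.6, -258.9, 175.8]
orientation: [2.329, 1.633, -0.512]
ft_force: [0.3, -0.7, -1.8]
width: 59.7
grasp_force: 30.0
```

jog_arm:
  increments: [0,0,0,0,0,0,30,0,0,0,0,0,0,30]

```text
t: 16.73
ee_pos: [592.1, -257.3, 175.8]
orientation: [2.33, 1.633, -0.512]
ft_force: [-0.1, 0.5, -1.3]
width: 59.6
grasp_force: 30.0
```

```bash
cat >> h.py <<'E'
n_=np.array([.339,.941,0]); y_=np.array([.941,-.339,0])
def hole():
    o=get_obs(); R=Ro.from_rotvec(o["orientation"]); h=np.array(o["ee_pos"])+R.apply(np.load("hl.npy"))
    print("hole est",h.round(1),"out %.1f lat %.1f up %.1f"%(h@n_+96.5,h@y_-645,h[2]-215)); return h
E
python3 - <<'E'
from h import *
st(); h=hole(); 
im=get_image("scene"); im2=get_image("top"); cv2.imwrite("pics/s6.png",im["pixels"])
cv2.imwrite("pics/g6.png",np.hstack([cv2.resize(im["pixels"][160:280,80:230],(400,320),interpolation=2),cv2.resize(im2["pixels"][130:250,350:500],(400,320),interpolation=2)]))
for i in(im,im2):
    W=cloud(i); loc=W-h; a=loc@n_; b=loc@y_; m=(i["depth"]>0)&(abs(a)<18)&(abs(b)<40)&(W[...,2]>120)&(W[...,2]<245)
    P=W[m]; 
    if len(P)<50: print(len(P)); continue
    c,n,k=plane(P,tol=1.5); Q=P[k]; print(len(P),k.sum(),c.round(1),n.round(3),"out",((Q-h)@n_).mean(),"lat",np.percentile((Q-h)@y_,[1,99]),"z",Q[:,2].min(),Q[:,2].max())
E
```

```text
{'t': 16.73, 'qpos': [-0.2, 0.51, 1.6, -0.47, 1.15, 0.37], 'ee_pos': [592.14, -257.34, 175.8], 'ft_force': [-0.11, 0.52, -1.27], 'width': 59.56, 'grasp_force': 29.99}
tool y [ 0.94  -0.341  0.003] z [-0.141 -0.397 -0.907]
hole est [ 600.6 -233.8  219.3] out 80.1 lat -0.6 up 4.3
408 164 [ 634.1 -245.1  198. ] [-0.954  0.288  0.089] out 0.7101300244077685 lat [27.74403289 39.82436066] z 120.06999269503581 244.0641662720426
0
```

View pics/g6.png

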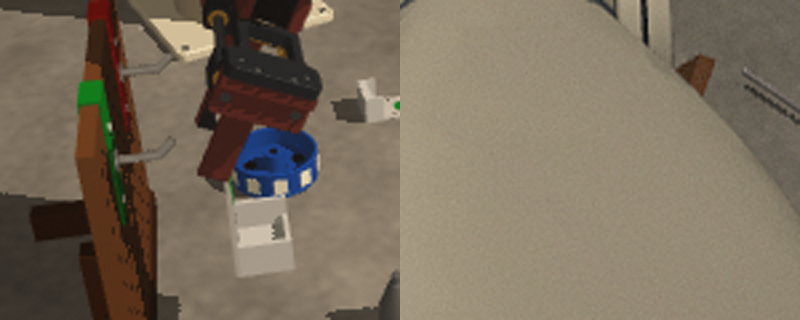

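The scene view (left half) shows the bracket held upright in front of the green hook (hook (150,155), cup (262,240)). The arm hides the hook in the top view. I'll overlay the model outline to check the relative fit.

```bash
cat >> h.py <<'E'
def overlay(name,u0,v0,w,hh):
    o=get_obs(); R=Ro.from_rotvec(o["orientation"]); h=hole()
    yb=R.as_matrix()[:,1]; yb=yb*[1,1,0]; yb/=np.linalg.norm(yb); Z=np.array([0,0,1.]); xb=np.cross(yb,Z)
    B=lambda x,y,z: h+x*xb+y*yb+(z-112)*Z
    root=n_*-96.5+y_*645+215*Z
    im=get_image("scene"); M=np.array(im["cam_to_world"]); k=800/w
    big=cv2.resize(im["pixels"][v0:v0+hh,u0:u0+w],(800,int(hh*k)),interpolation=2)
    def pr(p): q=M[:3,:3].T@(p-M[:3,3]); return (int((im["cx"]+im["fx"]*q[0]/-q[2]-u0+.5)*k),int((im["cy"]-im["fy"]*q[1]/-q[2]-v0+.5)*k))
    L_=[(B(2,30,0),B(2,30,132)),(B(2,30,0),B(-44,30,0)),(B(-44,30,0),B(-44,30,14)),(B(-44,30,0),B(-44,-30,0)),(B(-44,30,14),B(-44,-30,14)),(B(-2,30,30),B(-2,30,132)),(B(-2,30,30),B(-2,-30,30))]
    for a,b in L_: cv2.line(big,pr(a),pr(b),(255,0,255),1)
    t=root+34*n_; cv2.line(big,pr(root),pr(t),(255,255,0),1); cv2.line(big,pr(t),pr(root+44*n_+10*Z),(255,255,0),1)
    cv2.circle(big,pr(h),3,(0,255,255),-1); cv2.imwrite(f"pics/{name}.png",big)
E
python3 - <<'E'
from h import *
overlay("g7",110,185,96,72)
E
```

```text
hole est [ 600.9 -233.2  219.6] out 80.8 lat -0.5 up 4.6
```

View pics/g7.png

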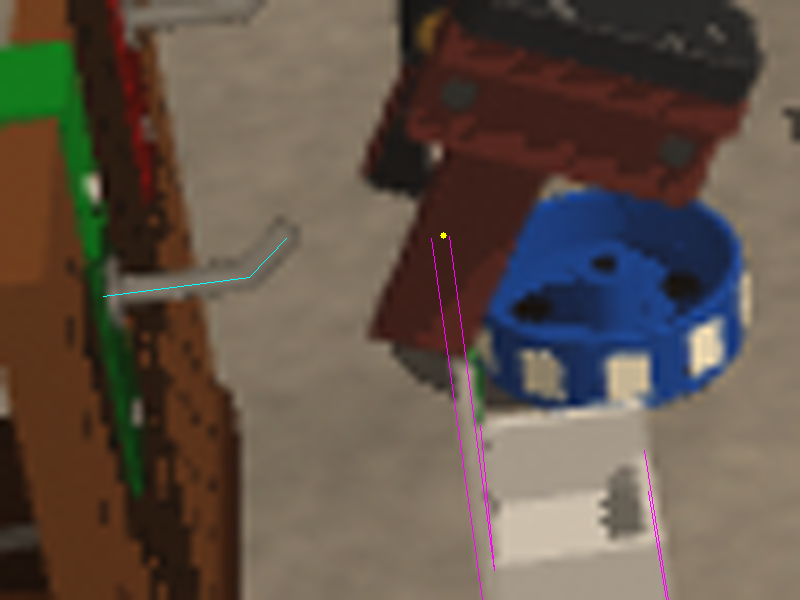

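The overlay matches the bracket to about 1 mm. The hook looks 1–2 mm higher than my model, so I'll raise 2 mm and insert in steps.

jog_arm:
  increments: [0,0,0,-0.8,0.5,-1.8,30,0,0,0,-9.1,0,4.2,30,0,0,0,-9.1,0,4.2,30,0,0,0,-4.5,0,2.1,30,0,0,0,0,0,0,30]

```text
t: 17.5
ee_pos: [584.4, -282.1, 178.5]
orientation: [2.329, 1.631, -0.511]
ft_force: [-0.2, -0.2, -2.3]
width: 59.6
grasp_force: 30.0
```

jog_arm:
  increments: [0,0,0,-4.5,0,2.1,30,0,0,0,-4.5,0,2.1,30,0,0,0,0,0,0,30]

```text
t: 17.88
ee_pos: [581.3, -291.2, 178.5]
orientation: [2.329, 1.632, -0.511]
ft_force: [0.3, -0.3, -2.3]
width: 59.8
grasp_force: 30.0
```

```bash
python3 - <<'E'
from h import *
st(); overlay("g8",110,185,96,72)
E
```

```text
{'t': 17.88, 'qpos': [-0.26, 0.5, 1.6, -0.48, 1.13, 0.32], 'ee_pos': [581.26, -291.2, 178.48], 'ft_force': [0.27, -0.31, -2.34], 'width': 59.77, 'grasp_force': 29.99}
tool y [ 0.94  -0.34   0.005] z [-0.14  -0.398 -0.907]
hole est [ 589.7 -267.6  222. ] out 44.6 lat 0.6 up 7.0
```

No contact with the plate at the tip. Continuing in.

jog_arm:
  increments: [0,0,0,-4.5,0,2.1,30,0,0,0,-4.5,0,2.1,30,0,0,0,0,0,0,30]

```text
t: 18.3
ee_pos: [577.9, -300.6, 178.5]
orientation: [2.329, 1.632, -0.511]
ft_force: [0.6, 0.4, -3.2]
width: 59.7
grasp_force: 30.0
```

jog_arm:
  increments: [0,0,0,-4.5,0,2.1,30,0,0,0,-2,0,1,30,0,0,0,0,0,0,30]

```text
t: 18.68
ee_pos: [575.5, -307.2, 178.4]
orientation: [2.329, 1.632, -0.511]
ft_force: [0.2, -0.6, -2.7]
width: 59.5
grasp_force: 30.0
```

```bash
python3 - <<'E'
from h import *
st(); overlay("g9",110,185,96,72)
E
```

```text
{'t': 18.68, 'qpos': [-0.28, 0.5, 1.61, -0.49, 1.12, 0.3], 'ee_pos': [575.5, -307.19, 178.4], 'ft_force': [0.19, -0.65, -2.66], 'width': 59.49, 'grasp_force': 29.99}
tool y [ 0.94  -0.34   0.005] z [-0.14  -0.398 -0.907]
hole est [ 583.9 -283.6  221.9] out 27.6 lat 0.6 up 6.9
```

View pics/g9.png

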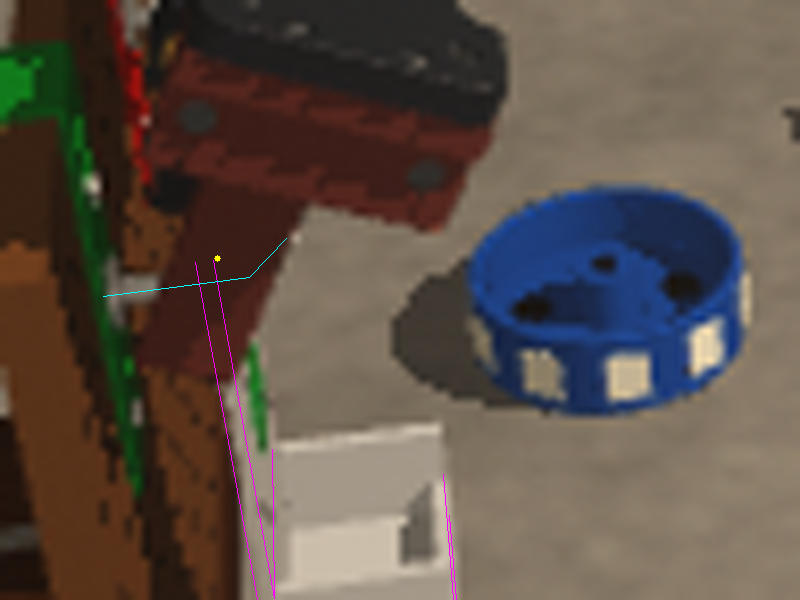

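The plate now sits between the hook's bend and the board, at about (220,300), with the hook tip at (287,238) outside it. Lowering onto the rod.

jog_arm:
  increments: [0,0,0,1.7,0,3.6,30,0,0,0,1.7,0,3.6,30,0,0,0,1.7,0,3.6,30,0,0,0,0,0,0,30]

```text
t: 19.23
ee_pos: [575.4, -306.8, 165.9]
orientation: [2.329, 1.633, -0.512]
ft_force: [0.2, 0.3, -2.8]
width: 59.5
grasp_force: 30.0
```

jog_arm:
  increments: [0,0,0,0.8,0,1.8,30,0,0,0,0,0,0,30]

```text
t: 19.48
ee_pos: [575.7, -307.0, 164.4]
orientation: [2.328, 1.632, -0.511]
ft_force: [0.6, 0.3, -0.9]
width: 59.6
grasp_force: 30.0
```

jog_arm:
  increments: [0,0,0,0.6,0,1.4,30,0,0,0,0,0,0,30]

```text
t: 19.73
ee_pos: [575.8, -307.1, 163.0]
orientation: [2.328, 1.632, -0.511]
ft_force: [0.6, 1.7, -2.4]
width: 59.8
grasp_force: 30.0
```

jog_arm:
  increments: [0,0,0,0.6,0,1.4,30,0,0,0,0,0,0,30]

```text
t: 19.98
ee_pos: [576.0, -307.2, 162.6]
orientation: [2.328, 1.631, -0.511]
ft_force: [-1.9, 2.1, 5.3]
width: 59.8
grasp_force: 30.0
```

jog_arm:
  increments: [0,0,0,0.4,0,0.9,30,0,0,0,0,0,0,30]

```text
t: 20.23
ee_pos: [576.0, -307.3, 162.3]
orientation: [2.328, 1.631, -0.511]
ft_force: [-3.2, 2.5, 9.4]
width: 59.4
grasp_force: 30.0
```

The hook carries the load. Releasing and retreating.

jog_arm:
  increments: [0,0,0,-0.3,0,-0.7,30,0,0,0,0,0,0,80,0,0,0,0,0,0,100,0,0,0,0,0,0,100,0,0,0,0,0,0,100,0,0,0,0,0,-15,100,0,0,0,0,0,-30,100,0,0,0,0,0,-40,100,0,0,0,0,0,-40,100,0,0,0,20,0,-40,100,0,0,0,40,0,-20,100,0,0,0,0,0,0,100]

```text
t: 21.72
ee_pos: [621.5, -179.5, 305.0]
orientation: [2.325, 1.636, -0.507]
ft_force: [0.0, 0.3, 0.1]
width: 87.6
grasp_force: 0.0
```

jog_arm:
  increments: [0,0,0,50,0,0,100,0,0,0,50,0,0,100,0,0,0,50,0,0,100,0,0,0,0,0,0,100,0,0,0,0,0,0,100,0,0,0,0,0,0,100]

```text
t: 22.48
ee_pos: [666.5, -55.9, 241.5]
orientation: [2.329, 1.63, -0.51]
ft_force: [-1.0, -0.1, -0.4]
width: 88.2
grasp_force: 0.0
```

```bash
python3 - <<'E'
from h import *
st()
im=get_image("scene"); im2=get_image("top")
cv2.imwrite("pics/g10.png",np.hstack([cv2.resize(im["pixels"][160:280,80:230],(400,320),interpolation=2),cv2.resize(im2["pixels"][130:250,350:500],(400,320),interpolation=2)]))
for c in("scene","top"):
    for t in("bracket_hole","bracket_cup"): print(c,t,[(np.round(r["centre"]).tolist(),round(r["p"],2)) for r in models.look_for(t,c)])
E
```

```text
{'t': 22.48, 'qpos': [0.1, 0.54, 1.38, -0.4, 1.43, 0.55], 'ee_pos': [666.55, -55.87, 241.52], 'ft_force': [-0.96, -0.06, -0.38], 'width': 88.15, 'grasp_force': 0.0}
tool y [ 0.94  -0.341  0.006] z [-0.139 -0.398 -0.907]
scene bracket_hole [([602.0, -281.0, 108.0], 0.89), ([338.0, 198.0, 11.0], 0.85), ([349.0, 55.0, 7.0], 0.62)]
scene bracket_cup [([348.0, 60.0, 5.0], 0.77), ([339.0, 193.0, 14.0], 0.65)]
top bracket_hole [([587.0, -281.0, 110.0], 0.85)]
top bracket_cup [([582.0, -278.0, 108.0], 0.92)]
```

View pics/g10.png

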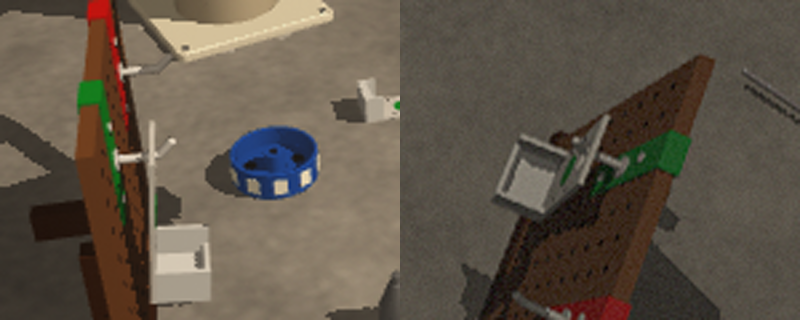

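The bracket hangs on the green hook, cup and tag outward, plate behind the upturned tip (left half: plate (152,180), tip (170,143)), and the arm is clear. I'll let it settle, do one numeric check and hand in.

jog_arm:
  increments: [0,0,0,0,0,0,100,0,0,0,0,0,0,100,0,0,0,0,0,0,100,0,0,0,0,0,0,100,0,0,0,0,0,0,100,0,0,0,0,0,0,100,0,0,0,0,0,0,100,0,0,0,0,0,0,100]

```text
t: 23.78
ee_pos: [666.6, -54.5, 240.4]
orientation: [2.328, 1.632, -0.511]
ft_force: [-0.2, -0.2, 0.2]
width: 88.0
grasp_force: 0.0
```

```bash
python3 - <<'E'
from h import *
im=get_image("top"); W=cloud(im); a=W@n_+96.5; b=W@y_-645
m=(im["depth"]>0)&(a>8)&(a<60)&(abs(b)<36)&(W[...,2]>132)&(W[...,2]<232); P=W[m]
c,n,k=plane(P); Q=P[k]; print(len(P),k.sum(),n.round(3),"tilt",np.degrees(np.arcsin(abs(n[2]))),"out",(Q@n_+96.5).min(),(Q@n_+96.5).max(),"lat",np.percentile(Q@y_-645,[1,99]),"ztop",Q[:,2].max())
print(job.close_job())
E
```

```text
335 261 [-0.328 -0.94   0.095] tilt 5.474785203137377 out 21.12076612383811 31.80130159549003 lat [-30.49673208  29.70703998] ztop 226.87959752246877
the job is handed in; nothing more can be done
None
```

The bracket hangs on the green hook, cup and green tag outward and about 5° off plumb, and the job was handed in at about 24 s with no verdict returned; I viewed 12 pictures, over the limit of 10, and the first grasp missed and pressed lightly on the plate (about 13 N) because the true fingertips sit about 40 mm short of the reported TCP.

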